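# Open the lamp shutter and hold the varnish colour cell in the light

## Robot

A 7-joint arm with a two-finger parallel gripper is mounted at the origin on the work surface. World frame = base frame: x ahead of the robot, y to its left, z up, the work surface at z = 0. Lengths are in m, angles in rad, forces in N, time in s.
With the tool pointing down it reaches from about 0.425 to 0.925 m from the base axis. Payload 6.8 kg.
Tool frame: the origin (TCP) lies on the front face of the gripper's body, between the roots of the fingers; the fingertips stand 73 mm ahead of it and the grasp point (between the pads) lies 54 mm ahead of it (env.nose_length is the distance from the TCP to the fingertips, in m); z points along the fingers, y is the line along which they close (so a half turn about z gives the same grasp; the last joint's range is limited). The gripper opens to 85 mm and grips with 20 to 120 N. Pads are 22 mm wide; open, the fingers measure 114 mm over their backs; the gripper's body (76 mm by 85 mm) begins 54 mm behind the grasp point. The pads swing forward as they close: fully open they stand 13 mm farther back than shut.
Start: joints at [-1.332, 0.477, 0.022, 1.555, -0.011, 1.109, -0.083], TCP at [0.229, 0.635, 0.304] pointing down, gripper open.
Joint ranges: [-2.96, 2.96], [-0.34, 2.1], [-1.41, 1.46], [0.24, 2.44], [-1.37, 4.51], [0.17, 1.92], [-2.96, 2.96]. Speed limits (rad/s): [2.39, 2.39, 3.14, 3.14, 3.14, 3.14, 3.14].

## Interface

Orientations are given as a unit quaternion [w, x, y, z].
In Python, from cell import env, kin, camera, calibration, job gives the robot as it stands. The module is installed in compiled form; this text tells all that it offers. Calls block until the motion is done:
- env.reach(position, orientation): joint-space move of the TCP to a pose.
- env.movel(position, velocity=0.15, rot=None, stop_force=None): straight line of the TCP; rot=None keeps the orientation; velocity is the mean speed in m/s. With stop_force (N) it stops when the force on the tool has changed by that much, and returns True; else False.
- env.goto_joints(angles): joint-space move.
- env.grip(opening, f_grip=None): finger opening in m; f_grip is the grip in N (None keeps the last); returns when the fingers have stopped.
- env.dwell(seconds).
- kin.inverse_kinematics(position, orientation): joint angles nearest the present ones, or None.
- env.get_state(): the state.
- camera(name): name is "scene" or "top"; returns (picture, depth): 400x640x3 uint8, blue, green, red; 400x640 float32, m along the optical axis (not along the pixel's ray), 0 where there is no reading.
- calibration(name): a dict with "fx", "fy", "cx", "cy" (pixels), "rvec" (rotation vector, rad) and "tvec" (3), from world to camera coordinates, as OpenCV has them. Camera axes: x right, y down, z forward; pixel columns grow to the right and rows downward; lengths in m; the calibration is good to about 2 mm. A picture is of the moment at which its call begins. calibration takes no time and is no camera call.
A pose or a line that the arm cannot do raises env.PlanningError and nothing moves.
- job.job_done(): hands the job in; it is judged then, once.
The state is a dict: "time": time; "qpos": joint angles; "joint_velocities": joint speeds; "joint_torque": joint torques, N m; "tcp_pos": TCP position; "orientation": TCP orientation; "force": force on the tool from outside, world axes, zero at the start; "torque": the same for the moment, N m; "opening": finger opening in m; "gripper_force": force on a finger pad.
Only numpy, scipy, OpenCV 4.12 (cv2) and the standard library are available. Lean on these libraries where they do the work, as an engineer would, in place of code of your own. Each camera call takes 0.05 s, during which the arm holds its last target. There are 200 camera calls.

## Task

Fit the loose T-key all the way down onto the square spindle of the colour bench's shutter and turn it anticlockwise (seen from above) until the shutter vane stands edge-on to the light, then let go and leave the key on the spindle. Then take the taller glass cell out of the wooden rack, with the fingers touching only its two frosted faces, and hold it upright and still in the light path about midway between shutter and sight, touching nothing else, with its clear faces square to the light and the light passing through its window point. Leave the other things where they are, and finish while still holding the cell there.

Things in the scene. Friction and masses are not known exactly. Their poses are not given: they have to be found in the camera images.
- bench: Fixed colour bench on a steel base plate 110 (x) x 340 (y) x 10 mm. Origin on the work surface, 10 mm towards -y from the plate's middle; y runs along the light path from sight to lamp; z up. The light path is level at x 0, 55 mm above the work surface, the beam 10 mm across. The gap from y -100 to +30 mm is open, with nothing above the base plate.
- lamp (a point): Top centre of the grey lamp housing on the bench: x 0, y +135, z 86 mm. Housing 85 mm wide (x), y +100 to +170 mm.
- sight (a point): Centre of the front face of the black sight tube (42 mm diameter, level, from y -100 to -155 mm on the bench, its top at 76 mm).
- beam (a point): Point on the light path in the open gap between shutter and sight: on the bench at x 0, y -40, z 55 mm; 60 mm from the sight tube's face, 70 mm from the shutter yoke. Axes parallel to the bench's: y along the light path, z up.
- seat (a point): On the axis of the shutter's upright 14 mm square steel spindle, on its round collar (30 mm diameter), where the key comes to rest; on the bench at x 0, y +50, z 84 mm, above an aluminium yoke 76 (x) x 40 mm. The spindle rises 22 mm above this point, the top 5 mm tapering to 8 mm square. The point turns with it: x and y are square to the flats.
- shutter (a joint): Angle of spindle and vane, rad: 0 = vane square across the light (closed), growing anticlockwise seen from above, stop at 1.5; fully open above 1.2. Starts between 0.1 and 0.4. Friction about 0.05 N m, stays where left. The yaw of point seat is the bench's yaw plus this angle.
- key: Loose steel T-key, 120 g, standing on its socket on the work surface. Origin: centre of its underside, z up. Socket 28 x 28 x 30 mm high with a 16.5 mm square bore from below, 25 mm deep, sides parallel to x and y. Fits the spindle in any of four quarter turns with 1.2 mm play each way and 0.18 rad of turning play; fully down, its origin is at seat.
- key_bar (a point): Centre of the key's cross bar, 51 mm above its underside. Bar 12 mm thick (key x), 50 mm long (key y), 14 mm high; below it a neck 12 x 12 mm, 14 mm high, down to the socket's top.
- rack: Fixed block of light wood 60 (x) x 140 (y) x 28 mm high with two 28 mm square pockets 20 mm deep (floor 8 mm above the work surface) at y -35 and +35 mm. Origin: centre of its underside, z up.
- cell: The taller glass cell, 26 x 26 x 80 mm high, about 110 g, solid amber glass, upright in either pocket of the rack. Origin: centre of its underside, z up. Frosted whitish faces: the two square to its x axis, 26 mm apart, 23 mm wide, nearly full height; clear faces: the two square to y. x and y parallel to the rack's within 0.03 rad.
- window (a point): Window point of the taller cell: on its vertical middle axis, 24 mm above its underside; axes as the cell's. This point belongs on the light path.
- short_cell: Bystander: a like cell but only 50 mm high, in the other pocket. Origin: centre of its underside.
- jar: Bystander: amber varnish jar 70 mm in diameter, 85 mm high, on the work surface. Origin: centre of its underside.
- brush: Bystander: paint brush lying on the work surface.
There are look-alikes about, which are no part of the job. Several things look just like the key: the one meant starts nearest to the robot's base. Leave any pink look-alike of the cell alone.

How it is judged:
On the way, in this order (a step that is already met when the one before it is completed fails the run):
1. the key sits fully down on the spindle (horizontal distance between key and seat below 0.003 m and z of key in the frame of seat between -0.003 and 0.003 m and angle between key's own z axis and vertical below 0.1 rad), for 0.1 s.
2. the shutter is open, the key on the spindle (all of step 1 and value of joint shutter above 1.2 rad), for 0.2 s.
3. the key is let go and stays on the spindle (all of step 2 and contact force between key and the fingers below 0.05 N and distance between the grasp point and key above 0.1 m), for 0.1 s.
4. the cell is lifted out of the rack in the fingers (contact force between cell and the fingers above 1 N and distance of cell from where it was at the start of the episode above 0.03 m and contact force between cell and rack below 0.05 N), for 0.1 s.
At the end, for the whole second after the job is handed in: Cell held by fingers, touching nothing else, still, upright within 0.12 rad, clear faces square to the light within 0.15 rad; window within 6 mm sideways, 10 mm in height of the light path, 30 mm along it of beam. Shutter above 1.2 rad, key released, within 3 mm of its seat (all of step 2 and contact force between cell and the fingers above 1 N and contact force between cell and bench below 0.05 N and contact force between cell and rack below 0.05 N and contact force between cell and short_cell below 0.05 N and contact force between cell and key below 0.05 N and x of window in the frame of beam between -0.006 and 0.006 m and y of window in the frame of beam between -0.03 and 0.03 m and z of window in the frame of beam between -0.01 and 0.01 m and angle between the y axis of cell and the y axis of beam, either way round below 0.15 rad and angle between cell's own z axis and vertical below 0.12 rad and linear speed of cell below 0.02 m/s and angular speed of cell below 0.2 rad/s and contact force between key and the fingers below 0.05 N); the arm keeps its last pose, push and grip.
It fails at once if a finger touches the clear glass of the tall cell (contact force between cell_c0 and the fingers above 0.5 N).
It fails at once if a bystander is moved by more than 30 mm (distance of any of short_cell, jar, brush from where it was at the start of the episode above 0.03 m).
It also fails if it takes over 67 s, if anything falls off the work surface, if the arm or the gripper's body presses on something with over 40 N, if the wrist force passes 120 N, or if a joint passes its speed limit or range.

## Working session

There is one attempt and no reset: what is moved stays moved. The work goes in short steps, each a Python script; the robot and the scene stay as the last script left them, time stands still between calls to the robot, and variables do not carry over. Pictures are saved under pics/ and viewed, at most 10 in all, crops included, and the job is handed in when it is done.

```bash
mkdir -p pics; ls; cat > h.py <<'E'
import numpy as np, cv2
from cell import env, kin, camera, calibration, job
def cal(n):
    c=calibration(n); R=cv2.Rodrigues(np.array(c['rvec'],float))[0]; t=np.array(c['tvec'],float).ravel()
    return c,R,t
def ray(n,u,v):
    c,R,t=cal(n); d=R.T@np.array([(u-c['cx'])/c['fx'],(v-c['cy'])/c['fy'],1]); return -R.T@t,d
def onz(n,u,v,z):
    o,d=ray(n,u,v); return o+d*(z-o[2])/d[2]
def cloud(n,D):
    c,R,t=cal(n); v,u=np.indices(D.shape); p=np.stack([(u-c['cx'])/c['fx']*D,(v-c['cy'])/c['fy']*D,D],-1)
    P=(p-t)@R; P[D<=0]=np.nan; return P
def proj(n,P):
    c,R,t=cal(n); q=R@np.array(P,float)+t; return c['fx']*q[0]/q[2]+c['cx'],c['fy']*q[1]/q[2]+c['cy']
def down(yaw):  # tool down; tool y axis (closing line) at world angle yaw
    # x axis = (sin,-cos) , y=(cos,sin), z=(0,0,-1)
    from scipy.spatial.transform import Rotation as Ro
    c,s=np.cos(yaw),np.sin(yaw)
    M=np.array([[-s,c,0],[c,s,0],[0,0,-1.]]).T
    y=np.array([c,s,0]);z=np.array([0,0,-1.]);x=np.cross(y,z)
    q=Ro.from_matrix(np.stack([x,y,z],1)).as_quat(); return np.array([q[3],q[0],q[1],q[2]])
E
python3 - <<'E'
from h import *
for n in('scene','top'):
    I,D=camera(n); cv2.imwrite(f'pics/{n}0.png',I); np.save(f'{n}0.npy',D)
    c,R,t=cal(n); print(n,c['fx'],-R.T@t,R[2])
s=env.get_state(); print(s['time'],s['tcp_pos'],s['orientation'],s['opening'],down(0))
E
```

```text
pics
scene 499.5313822530299 [1.08545733 0.84233799 0.84304642] [-0.43672356 -0.67295826 -0.59699223]
top 449.0246215223169 [0.39102218 0.02250257 1.17430638] [ 0.16168644 -0.01805447 -0.98667702]
0.1 [0.22927399 0.63442788 0.30302868] [-8.22631158e-05  1.72503046e-01  9.85008641e-01 -8.18552528e-04] 0.08520578002010043 [0.         0.70710678 0.70710678 0.        ]
```

View pics/top0.png

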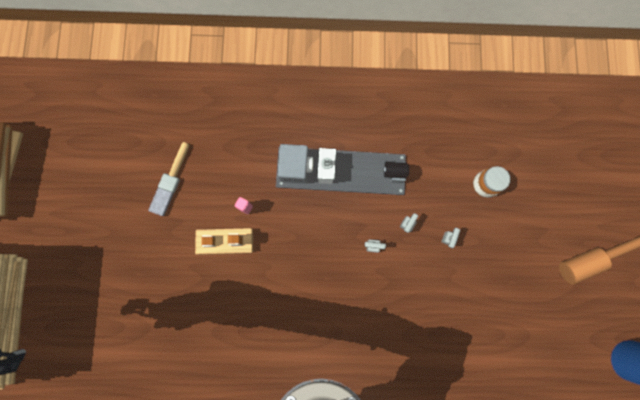

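View pics/scene0.png

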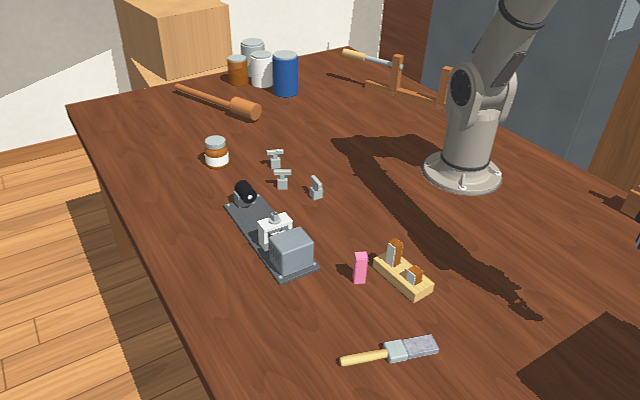

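The top view shows the bench at (278–408, 145–195), the spindle near (327,163), and keys at (375,245), (410,222) and (452,237). The rack is at (224,241), with the tall cell in the right-hand pocket at about (233,240) and the pink look-alike at (243,205). The scene view confirms the tall cell at (395,252) and the key meant at (316,188).

```bash
python3 - <<'E'
from h import *
for n in('scene','top'):
    I=cv2.imread(f'pics/{n}0.png'); D=np.load(f'{n}0.npy'); P=cloud(n,D)
    ok=np.isfinite(P[...,2])
    def rep(name,sel):
        m,k=np.median(P[sel],0),sel.sum()
        r=cv2.minAreaRect(P[sel][:,:2].astype(np.float32)*1000)
        print(n,name,k,np.round(m,4),'rect',np.round(r[0],1),np.round(r[1],1),round(r[2],1), 'zmax',np.round(np.percentile(P[sel][:,2],[5,95]),4))
    z=P[...,2]
    tab=ok&(abs(z)<.01); print(n,'table z',np.median(z[tab]),np.std(z[tab]))
    m=(ok&(z>.02)&(z<.2)&(P[...,0]>.3)&(P[...,0]<.8)&(abs(P[...,1])<.55)).astype(np.uint8)
    k,l,st,ce=cv2.connectedComponentsWithStats(m)
    for i in range(1,k):
        if st[i,4]>25:
            rep(f'c{i}@{np.round(ce[i])}',l==i)
            top=(l==i)&(z>np.percentile(z[l==i],97)-.005)
            rep('  top',top)
I=cv2.imread('pics/top0.png')
a=cv2.resize(I[140:260,190:340],None,fx=5,fy=5,interpolation=cv2.INTER_CUBIC); cv2.imwrite('pics/a.png',a)
S=cv2.imread('pics/scene0.png')
b=np.hstack([cv2.resize(S[165:265,215:345],None,fx=4,fy=4,interpolation=cv2.INTER_CUBIC)[:400,:520],cv2.resize(I[215:275,345:415],None,fx=4,fy=4*400/240,interpolation=cv2.INTER_CUBIC)])
cv2.imwrite('pics/b.png',b)
E
```

```text
scene table z 0.0004372201347337995 0.0020978194043874123
scene c1@[215. 150.] 594 [ 0.6334 -0.4047  0.061 ] rect [ 628.9 -422.5] [66.6 69.6] 22.8 zmax [0.0249 0.0863]
scene   top 169 [ 0.627  -0.4236  0.0848] rect [ 626.6 -425.7] [64.2 59.6] 67.3 zmax [0.0826 0.0876]
scene c2@[274. 155.] 157 [ 0.4795 -0.3186  0.0479] rect [ 477.6 -320.4] [38.1 46.5] 30.6 zmax [0.0239 0.0591]
scene   top 43 [ 0.4775 -0.322   0.0572] rect [ 478.1 -322.4] [17.4 48.4] 60.3 zmax [0.0556 0.0614]
scene c3@[281. 175.] 190 [ 0.5156 -0.2105  0.0477] rect [ 513.3 -213.7] [30.2 49.1] 59.2 zmax [0.0245 0.0588]
scene   top 57 [ 0.5126 -0.2142  0.0572] rect [ 512.4 -215.1] [18.3 49.2] 58.7 zmax [0.0548 0.0599]
scene c4@[315. 185.] 171 [ 0.4583 -0.1179  0.0433] rect [ 457.4 -123.6] [30.8 50.1] 17.8 zmax [0.0218 0.0597]
scene   top 45 [ 0.4561 -0.122   0.0578] rect [ 454.8 -124.2] [52.4 13.7] 86.8 zmax [0.0557 0.0605]
scene c5@[243. 193.] 439 [ 0.6567 -0.1681  0.0616] rect [ 649.8 -175.4] [47.2 62.1] 5.9 zmax [0.0266 0.0768]
scene   top 108 [ 0.6479 -0.1728  0.0753] rect [ 648.  -174.5] [26.7 59.3] 4.6 zmax [0.0729 
[... 2591 characters left out ...]
83 [ 0.5083 -0.2125  0.0585] rect [ 510.8 -213.6] [12.1 50.7] 59.4 zmax [0.0562 0.0617]
top c47@[223. 240.] 1323 [0.4547 0.2581 0.0289] rect [455.7 258.1] [ 60.4 141.2] 3.3 zmax [0.0246 0.0878]
top   top 113 [0.4583 0.2233 0.0884] rect [457.6 222.6] [25.4 26.5] 5.7 zmax [0.0851 0.0916]
top c48@[451. 237.] 189 [ 0.4769 -0.3179  0.0536] rect [ 476.  -321.8] [29.2 49.8] 68.8 zmax [0.0255 0.0605]
top   top 76 [ 0.4759 -0.3218  0.0584] rect [ 475.3 -321.6] [11.9 47.6] 70.3 zmax [0.0561 0.0615]
top c49@[374. 245.] 175 [ 0.4513 -0.1232  0.0542] rect [ 452.6 -123.1] [49.4 27.8] 83.2 zmax [0.0271 0.0607]
top   top 77 [ 0.4533 -0.1224  0.0588] rect [ 452.8 -123.4] [47.9 11.4] 85.1 zmax [0.0565 0.0613]
```

View pics/a.png

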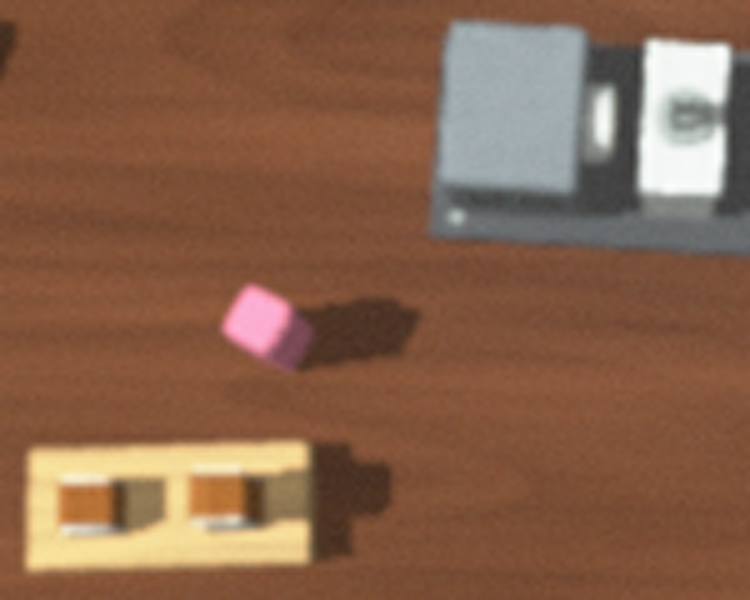

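View pics/b.png

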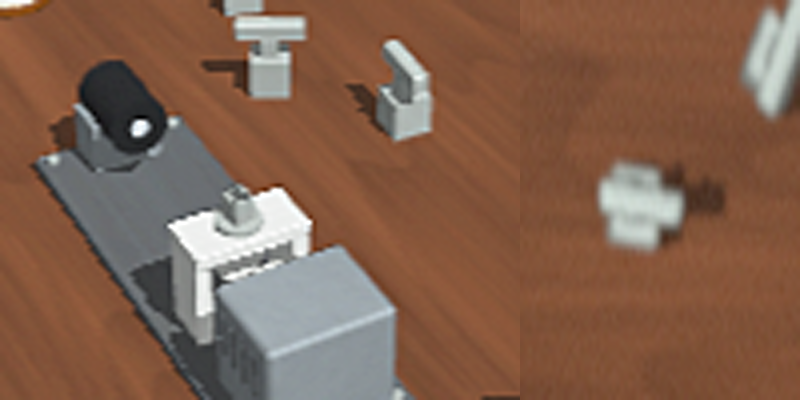

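The key meant is at about (0.4537, -0.1238) with yaw about -0.087. The spindle is at (0.652, 0.002) and the bench yaw is about -0.038, with the lamp-to-sight distance 261 mm against 262.5 mm expected. The tall cell is at (0.458, 0.2227) with its top at 88 mm, as it should be. Next I check joint 7 and pick up the key.

```bash
python3 - <<'E'
from h import *
k=np.array([.4537,-.1238]);s=np.array([.653,.0015])
for a in (-.087,np.pi-.087):
    for nm,p,z,y in (('key',k,.2,a),('seat',s,.25,a+.30),('turned',s,.2,a+1.65)):
        q=kin.inverse_kinematics([*p,z],down(y)); print(nm,round(y,2),None if q is None else np.round(q,2))
    q=kin.inverse_kinematics([.458,.2227,.107],down(.05+(a+.087))); print('cell',None if q is None else np.round(q,2))
E
```

```text
key -0.09 [-0.63  0.43  0.96  2.17 -0.5   0.78  0.57]
seat 0.21 [-0.52  0.56  0.61  1.69 -0.37  1.01  0.43]
turned 1.56 [-0.32  0.56  0.31  1.72 -0.21  0.89  1.64]
cell [-0.84  0.52  0.33  2.11 -0.31  0.56 -0.23]
key 3.05 [-0.8   0.65  1.28  2.18 -0.81  0.93 -2.25]
seat 3.35 [-0.84  0.88  1.27  1.71 -0.89  1.25 -2.28]
turned 4.7 [-0.59  0.65  0.72  1.74 -0.52  0.95 -1.24]
cell [-0.37  0.51 -0.25  2.08  0.22  0.58  2.41]
```

```bash
python3 - <<'E'
from h import *
k=np.array([.4537,-.1238]);a=-.087
env.reach([*k,.20],down(a)); env.grip(.045,60)
env.movel([*k,.106],.12,stop_force=15)
print(env.get_state()['tcp_pos'],env.get_state()['force'])
env.grip(0.0,60); st=env.get_state(); print(st['opening'],st['gripper_force'],st['tcp_pos'],st['force'],st['time'])
env.movel([*k,.26],.15)
env.reach([.653,.0015,.246],down(.212))
st=env.get_state(); print(st['opening'],st['tcp_pos'],st['time'],np.round(st['qpos'],2))
for n in('scene','top'):
    I,D=camera(n); cv2.imwrite(f'pics/{n}1.png',I); np.save(f'{n}1.npy',D)
I=cv2.imread('pics/scene1.png'); u,v=map(int,proj('scene',[.653,.0015,.13])); print(u,v)
cv2.imwrite('pics/c.png',cv2.resize(I[v-60:v+60,u-75:u+75],None,fx=5,fy=5,interpolation=cv2.INTER_CUBIC))
E
```

```text
[ 0.45399941 -0.12399613  0.10638072] [-0.04682681 -0.70247438  0.51016991]
0.01069201406947209 60.65891470760107 [ 0.45398518 -0.12372769  0.10638052] [-0.84225625  0.61362612  4.835715  ] 4.7167
0.01086685378548123 [ 6.51901907e-01 -5.40417263e-04  2.45798040e-01] 6.825 [-0.65  0.63  0.82  1.71 -0.52  1.04  0.56]
273 204
```

View pics/c.png

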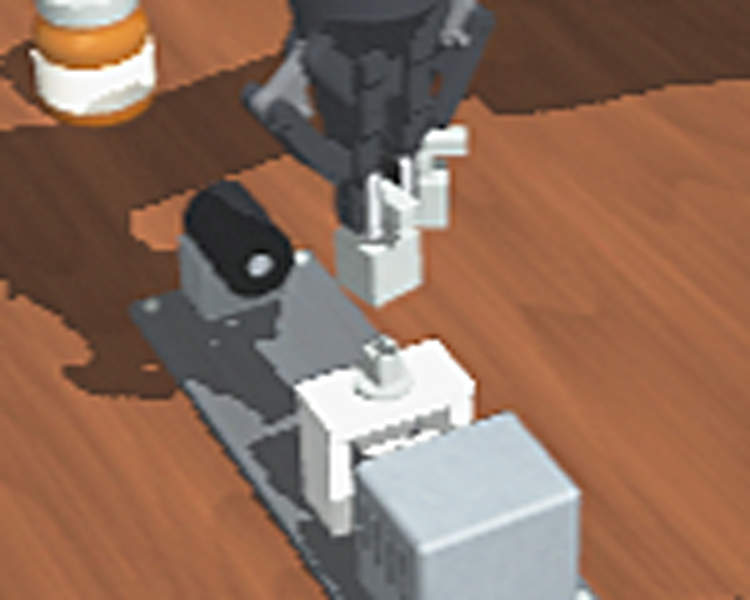

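The key hangs upright in the fingers above the spindle. Its socket's lower near corner is at crop (377,305), and the spindle top is at crop (380,345). I now compare the two within the same camera.

```bash
python3 - <<'E'
from h import *
st=env.get_state(); tcp=np.array(st['tcp_pos']); print(tcp)
D=np.load('scene1.npy');I=cv2.imread('pics/scene1.png');P=cloud('scene',D)
z=P[...,2]; near=np.hypot(P[...,0]-.653,P[...,1])<.04
yaw=.212; ex=np.array([np.cos(yaw),np.sin(yaw)]); ey=np.array([-ex[1],ex[0]])
def faces(m,h,nm):
    q=P[m][:,:2]; a=q@ex; b=q@ey
    r=cv2.minAreaRect(q.astype(np.float32)*1000)
    # face points: largest a and largest b (camera on +x,+y side)
    A=np.percentile(a,np.array([3,97])); B=np.percentile(b,[3,97])
    c=ex*(A[1]-h)+ey*(B[1]-h)
    print(nm,m.sum(),'a',A,'b',B,'centre from faces',np.round(c,4),'mid',np.round(ex*A.mean()+ey*B.mean(),4),'rect',np.round(r[0],1),np.round(r[1],1),round(r[2],1),'z',z[m].min())
g=I.max(2)>110
faces(near&(z>.143)&(z<.166)&g,.014,'socket')
faces(near&(z>.089)&(z<.099),.007,'spindle')
faces(near&(z>.103)&(z<.112),.004,'tip')
print('corner ray', onz('scene',273.4,205,tcp[2]-.106), 'expected',tcp[:2]+.014*(ex+ey))
print('spindle top ray', onz('scene',274,213,.106))
# yoke top, scene: white points at z ~ .084-ish
for n in('scene','top'):
    Q=cloud(n,np.load(n+'0.npy')); J=cv2.imread(f'pics/{n}0.png')
    m=(Q[...,2]>.068)&(Q[...,2]<.09)&(J.min(2)>190)&(abs(Q[...,0]-.653)<.06)&(abs(Q[...,1])<.035)
    r=cv2.minAreaRect(Q[m][:,:2].astype(np.float32)*1000); print(n,'yoke',m.sum(),np.round(r[0],1),np.round(r[1],1),round(r[2],1),np.median(Q[m][:,2]))
    m=(Q[...,2]>.1035)&(Q[...,2]<.115)&(np.hypot(Q[...,0]-.653,Q[...,1])<.03); print('tip',m.sum(),Q[m].mean(0))
E
```

```text
[ 0.65187535 -0.00068623  0.24650452]
socket 136 a [0.62317866 0.65332731] b [-0.1498812  -0.12405231] centre from faces [ 6.541e-01 -4.000e-04] mid [6.528e-01 4.000e-04] rect [656.3   5.8] [22.7 38. ] 61.1 z 0.14310630006030925
spindle 30 a [0.6340255  0.64710315] b [-0.1461796  -0.12768916] centre from faces [0.6541 0.003 ] mid [0.655  0.0009] rect [657.    2.6] [12.7 19.1] 40.1 z 0.08903413007023638
tip 7 a [0.63483793 0.64545363] b [-0.14323359 -0.13124394] centre from faces [0.6556 0.0028] mid [6.547e-01 5.000e-04] rect [654.5   0.9] [10.5 12.6] 7.2 z 0.10336278743858224
corner ray [0.66148731 0.01679828 0.14050452] expected [0.6626161  0.01594616]
spindle top ray [0.65450202 0.00477222 0.106     ]
scene yoke 330 [653.4   2. ] [43.1 77. ] 87.8 0.07977438171854062
tip 4 [0.64990237 0.00368089 0.10418897]
top yoke 380 [651.4   1.6] [38.8 76.1] 88.1 0.08022953825796056
tip 5 [ 6.48989967e-01 -2.05887792e-04  1.04395509e-01]
```

```bash
cat >> h.py <<'E'
def fine(p,v=.05,rot=None,n=2):
    """movel with correction of the standing error"""
    p=np.array(p,float); c=p.copy()
    for i in range(n+1):
        env.movel(c,v if i==0 else .02,rot=rot); env.dwell(.1)
        e=p-np.array(env.get_state()['tcp_pos']); 
        if np.linalg.norm(e)<.0005: break
        c=c+e
    return c,e
E
python3 - <<'E'
from h import *
c,e=fine([.6525,.0015,.222],rot=down(.212)); print(c,e)
F0=np.array(env.get_state()['force'])
r=env.movel([c[0],c[1],.1905+c[2]-.222],.03,stop_force=8)
st=env.get_state(); print(r,st['tcp_pos'],np.array(st['force'])-F0,np.round(st['torque'],2),st['time'],st['opening'])
E
```

```text
[0.6525 0.0015 0.222 ] [-2.13945403e-04  7.97823879e-05 -2.52243994e-04]
False [0.65263315 0.00148146 0.19063763] [-0.85093023 -1.74900503  0.25262058] [ 0.   -0.02 -0.02] 8.8583 0.010875291257078873
```

It went down to seat height with almost no resistance. I push gently to feel the collar, then turn.

```bash
python3 - <<'E'
from h import *
st=env.get_state(); p=np.array(st['tcp_pos'])
r=env.movel([p[0],p[1],.186],.02,stop_force=6)
st=env.get_state(); print(r,st['tcp_pos'],np.round(st['force'],1))
def yaw():
    w,x,y,z=env.get_state()['orientation']
    return np.arctan2(1-2*(x*x+z*z),2*(x*y-w*z))
q=np.array(st['qpos']); y0=yaw(); print('yaw0',y0)
q[6]+=.15; env.goto_joints(q); env.dwell(.1); st=env.get_state(); print('yaw',yaw(),st['tcp_pos'],np.round(st['force'],1),np.round(st['torque'],3))
E
```

```text
True [0.65275277 0.00133885 0.19037847] [-2.5  0.3  7.9]
yaw0 0.21186224160132436
yaw 0.35868089831126004 [0.65236624 0.0015041  0.19046223] [-4.8  1.9  3.8] [ 0.283  1.068 -0.028]
```

```bash
python3 - <<'E'
from h import *
def yaw():
    w,x,y,z=env.get_state()['orientation']
    return np.arctan2(1-2*(x*x+z*z),2*(x*y-w*z))
for t in (.9,1.51):
    q=np.array(env.get_state()['qpos']); q[6]+=t-yaw(); env.goto_joints(q); env.dwell(.1)
    st=env.get_state(); print('yaw',yaw(),st['tcp_pos'],np.round(st['force'],1),np.round(st['torque'],3),st['time'])
p=np.array(st['tcp_pos'])
r=env.movel([p[0],p[1],p[2]-.003],.02,stop_force=5); st=env.get_state(); print(r,st['tcp_pos'],np.round(st['force'],1))
env.dwell(.3)
env.grip(.05); st=env.get_state(); print(st['opening'],np.round(st['force'],1))
p=np.array(st['tcp_pos']); env.movel([p[0],p[1],.33],.15)
env.reach([.56,.15,.33],down(.5))
print(env.get_state()['time'])
for n in('scene','top'):
    I,D=camera(n); cv2.imwrite(f'pics/{n}2.png',I); np.save(f'{n}2.npy',D)
    P=cloud(n,D); m=(P[...,2]>.125)&(P[...,2]<.155)&(np.hypot(P[...,0]-.6525,P[...,1]-.0015)<.04)
    r=cv2.minAreaRect(P[m][:,:2].astype(np.float32)*1000); print(n,m.sum(),np.round(r[0],1),np.round(r[1],1),r[2],np.percentile(P[m][:,2],[50,95]))
I=cv2.imread('pics/scene2.png'); cv2.imwrite('pics/d.png',cv2.resize(I[155:265,210:340],None,fx=5,fy=5,interpolation=cv2.INTER_CUBIC))
E
```

```text
yaw 0.8964710729702922 [0.65203543 0.00134061 0.19046174] [-5.   0.8  3.1] [0.14  1.271 0.033] 10.1083
yaw 1.5049112397278377 [0.65177248 0.00090748 0.19048836] [-5.  -1.1  4.1] [-0.113  1.164  0.003] 10.8417
True [6.51665597e-01 5.73432513e-04 1.90376609e-01] [-4.2  0.3  9.3]
0.05019920112385857 [-0.2 -0.2 -0.1]
13.95
scene 154 [654.5   1.8] [17.3 48.8] 85.8304443359375 [0.1393619 0.1437079]
top 105 [651.6   2. ] [11.8 49.2] 85.73772430419922 [0.14166688 0.14493319]
```

View pics/d.png

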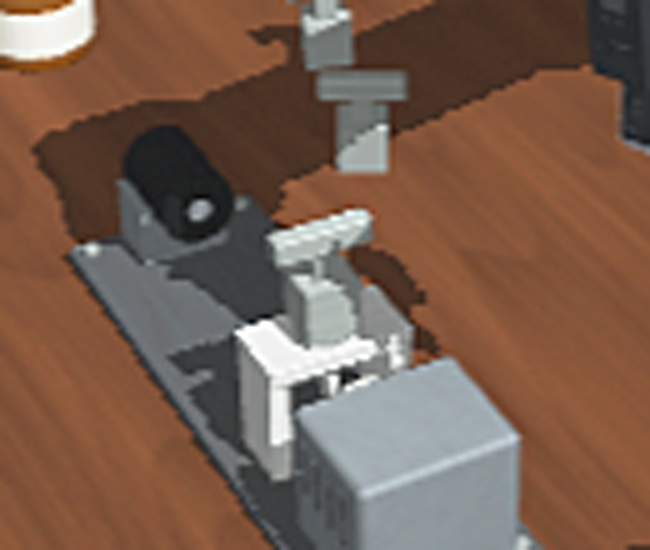

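The bar's top is at 142 mm and its yaw is 85.7°, so the key is fully down and the shutter is at least 1.35 rad open. The key stands free, with the gripper at the right edge of the crop. Now the cell.

```bash
python3 - <<'E'
from h import *
c=[.4583,.2222]; a=.054
env.reach([*c,.25],down(a))
cc,e=fine([*c,.19],.12,rot=down(a)); print(cc,e)
r=env.movel([cc[0],cc[1],.108],.08,stop_force=10); st=env.get_state(); print(r,st['tcp_pos'],np.round(st['force'],1),st['time'])
f0=np.array(st['force'])
for o in (.034,.030,.028,.0265):
    env.grip(o,20); st=env.get_state(); print(o,st['opening'],np.round(st['gripper_force'],1),np.round(np.array(st['force'])-f0,1))
I,D=camera('scene'); cv2.imwrite('pics/scene3.png',I); u,v=map(int,proj('scene',[.458,.222,.07]))
cv2.imwrite('pics/e.png',cv2.resize(I[v-50:v+50,u-60:u+60],None,fx=6,fy=6,interpolation=cv2.INTER_CUBIC)); print(u,v,st['time'])
E
```

```text
[0.458303   0.22204606 0.18984285] [-2.90568924e-07  1.84341845e-04  1.76597617e-04]
False [0.45856628 0.22212435 0.10835878] [0.9 0.3 0.8] 17.3167
0.034 0.033652233018828234 0.0 [-0.4 -0.4 -1.5]
0.03 0.029801306307613056 0.0 [-1.4 -0.8  0. ]
0.028 0.028033433021831845 0.0 [-1.5 -0.4 -0.4]
0.0265 0.02662760590417002 0.2 [-1.9 -0.4 -0.7]
394 248 18.2667
```

View pics/e.png

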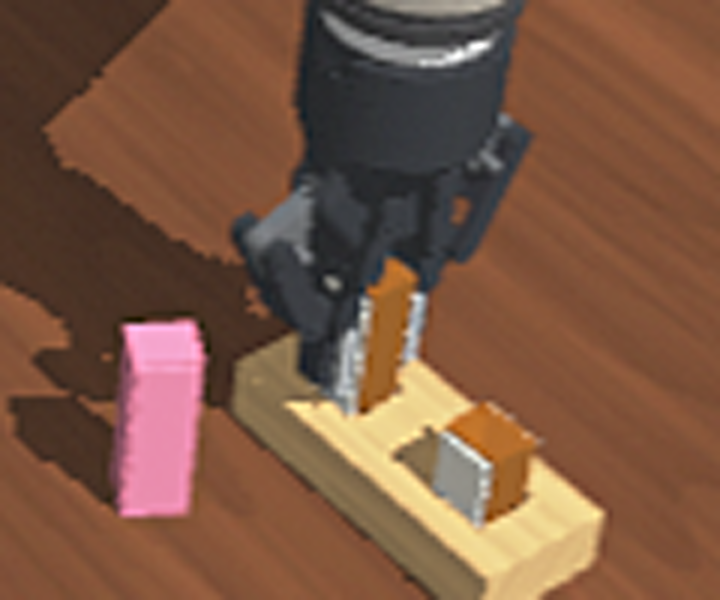

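The fingers stand on the two frosted sides and barely touch (0.2 N), with no side force. Before squeezing I check the sideways centring from depth.

```bash
python3 - <<'E'
from h import *
I,D=camera('scene'); P=cloud('scene',D); t=np.array(env.get_state()['tcp_pos']); a=.054
L=(P-t)@np.array([[np.cos(a),np.sin(a),0],[-np.sin(a),np.cos(a),0],[0,0,1]]).T*1000
H=cv2.cvtColor(I,cv2.COLOR_BGR2HSV); z=P[...,2]
box=(abs(L[...,0])<45)&(abs(L[...,1])<30)
am=box&(H[...,1]>150)&(z>.045)&(z<.08)&(abs(L[...,0])<10); print('amber y',am.sum(),np.percentile(L[am][:,1],[10,50,90]),'x',np.percentile(L[am][:,0],[2,98]))
for nm,m in(('white',box&(H[...,1]<60)&(H[...,2]>110)),('dark',box&(H[...,2]<90)&(H[...,1]<90))):
    for lo,hi in((.036,.055),(.055,.075)):
        for sgn in(1,-1):
            k=m&(z>lo)&(z<hi)&(L[...,0]*sgn>9)
            if k.sum()>3: print(nm,lo,sgn,k.sum(),'x',np.round(np.percentile(L[k][:,0],[5,50,95]),1),'y',np.round(np.percentile(L[k][:,1],[5,50,95]),1))
E
```

```text
amber y 61 [11.15011919 12.29976322 13.63645306] x [-9.66033523  7.79769029]
white 0.036 1 23 x [10.8 16.  21.6] y [ 7.8 10.1 12.3]
white 0.036 -1 9 x [-23.6 -17.7 -14.7] y [ 7.2  9.9 11.4]
white 0.055 1 24 x [10.6 14.7 20. ] y [ 8.8 10.6 12.2]
white 0.055 -1 11 x [-25.4 -17.3 -14.7] y [ 6.  10.6 11.3]
dark 0.036 1 17 x [20.4 25.7 27.6] y [-3.4  5.   7.5]
dark 0.055 1 29 x [21.1 26.9 29.1] y [-2.4  5.6  7.8]
```

The clear face lies 1.8 mm beyond the pad edges, and a centred grasp gives 2.0, so it is well centred. I grip, lift and carry the cell to the bench.

```bash
python3 - <<'E'
from h import *
f0=np.array(env.get_state()['force'])
env.grip(0.0,45); st=env.get_state(); print(st['opening'],st['gripper_force'],np.round(np.array(st['force'])-f0,1))
p=np.array(st['tcp_pos']); zg=p[2]
r=env.movel([p[0],p[1],.28],.1,stop_force=25); st=env.get_state(); print(r,st['tcp_pos'],st['opening'],np.round(st['force'],1),st['time'])
if not r:
    env.movel([.649,-.097,.28],.15,rot=down(-.038))
    c,e=fine([.649,-.097,zg+.023],.1,rot=down(-.038)); print(zg,c,e)
    st=env.get_state(); print(st['tcp_pos'],st['opening'],np.round(st['force'],1),st['time'])
    for n in('scene','top'):
        I,D=camera(n); cv2.imwrite(f'pics/{n}4.png',I); np.save(f'{n}4.npy',D)
    P=cloud('scene',np.load('scene4.npy')); I=cv2.imread('pics/scene4.png'); H=cv2.cvtColor(I,cv2.COLOR_BGR2HSV)
    m=(H[...,1]>150)&(np.hypot(P[...,0]-.649,P[...,1]+.097)<.03)&(P[...,2]>.02)&(P[...,2]<.12)
    print('amber',m.sum(),np.round(np.percentile(P[m],[2,50,98],axis=0),4))
    t=cloud('top',np.load('top4.npy')); k=(t[...,2]>.125)&(t[...,2]<.15)&(np.hypot(t[...,0]-.652,t[...,1])<.035); print('key',k.sum(),np.median(t[k],0))
    cv2.imwrite('pics/f.png',cv2.resize(I[130:290,190:350],None,fx=3.7,fy=3.7,interpolation=cv2.INTER_CUBIC))
E
```

```text
0.02579116545093571 44.19033229351044 [ 0.9 -1.   0.3]
False [0.45810286 0.22198156 0.27959279] 0.025499758369598738 [-0.  -0.9 -0.8] 20.45
0.10805778019996716 [ 0.64898424 -0.09700291  0.13100689] [2.22016193e-05 2.87466403e-05 3.86289514e-05]
[ 0.6489778  -0.09702875  0.13101915] 0.025361159198655857 [-0.1 -0.3 -0.5] 25.5167
amber 205 [[ 0.6404 -0.1041  0.0341]
 [ 0.6493 -0.085   0.0827]
 [ 0.6585 -0.0812  0.1125]]
key 0 [nan nan nan]
  return _methods._mean(a, axis=axis, dtype=dtype,
  ret = um.true_divide(
```

View pics/f.png

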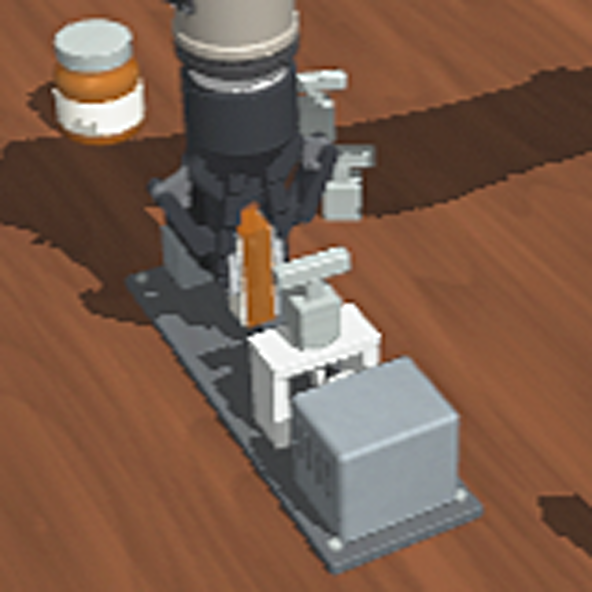

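The cell hangs upright over the open gap at crop (255,275), from about 33 to 112 mm high. It is within about 1.5 mm of the light path sideways. The key is still on the spindle at crop (315,290), and nothing else touches the cell. Handing in.

```bash
python3 -c "
from h import *
env.dwell(.3); print(env.get_state()['tcp_pos'],env.get_state()['time']); print(job.job_done())"
```

```text
[ 0.64898466 -0.09697235  0.13099499] 25.9167
the job is handed in; nothing more can be done
None
```

The job is handed in at 25.9 s: the key is seated on the spindle and released, the shutter is open (estimated at least 1.35 rad), and the tall cell is held upright and still in the light path by its frosted faces; no verdict came back.

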